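# Unload a drained cheese and hold it half raised on the demoulding stand

## Robot

A 6-joint arm with a two-finger parallel gripper is mounted at the origin on the work surface; the furniture and walls round the work are solid. World frame = base frame: x ahead of the robot, y to its left, z up, the work surface at z = 0. Lengths are in m, angles in rad, forces in N, time in s.
With the tool pointing down it reaches from about 0.225 to 0.875 m from the base axis. Payload 3.4 kg.
Tool frame: the origin (TCP) lies midway between the tips of the shut fingers; the grasp point (between the pads) lies 19 mm behind it; z points along the fingers, y is the line along which they close (so a half turn about z gives the same grasp; the last joint's range is limited). The gripper opens to 85 mm and grips with 20 to 120 N. Pads are 22 mm wide; open, the fingers measure 114 mm over their backs; the gripper's body (76 mm by 85 mm) begins 54 mm behind the grasp point. The pads swing forward as they close: fully open they stand 13 mm farther back than shut.
Start: joints at [-0.121, 0.276, 1.505, -0, 1.361, -0.121], TCP at [0.575, -0, 0.231] pointing down, gripper open.
Joint ranges: [-2.89, 2.89], [-0.75, 2.08], [0.22, 2.7], [-1.18, 4.32], [0.11, 2.71], [-2.7, 2.7]. Speed limits (rad/s): [2.57, 2.57, 3.14, 3.14, 3.14, 3.14].

## Interface

Orientations are given as a rotation vector (axis times angle).
In Python, from plant import robot, workorder, planner, capture gives the robot as it stands (robot), with the cameras as plain functions, the job (workorder) and the kinematics (planner). Calls block until the motion is done:
- robot.move_ptp(position, orientation): joint-space move of the TCP to a pose.
- robot.move_straight(position, rate=0.15, rot=None): straight line of the TCP; rot=None keeps the orientation; rate is the mean speed in m/s.
- robot.move_j(angles): joint-space move.
- robot.set_gripper(opening): finger opening in m; the grip force is fixed at half the most; returns when the fingers have stopped.
- robot.pause(seconds).
- planner.solve_ik(position, orientation): joint angles nearest the present ones, or None.
- capture(name): name is "scene" or "side" or "wrist"; returns a dict with "pixels" (384x512x3 uint8, blue, green, red), "K" (3x3 intrinsics, pixels), "dist_coeffs" ([k1, k2, p1, p2, k3] as OpenCV has them; the pictures are not rectified), "pose" (4x4, takes a point from camera to world coordinates). Camera axes: x right, y up, looking along -z (the intrinsics and any distortion apply to the point x, -y, -z); pixel columns grow to the right and rows downward; lengths in m; the calibration is good to about 2 mm. A picture is of the moment at which its call begins. There is no depth.
A pose or a line that the arm cannot do raises robot.IKError and nothing moves.
- workorder.sign_off(): hands the job in; it is judged then, once.
Readings, each from a call of its own:
- robot.get_time_s(): time.
- robot.get_joint_positions(): joint angles.
- robot.get_qvel(): joint speeds.
- robot.get_effort(): joint torques, N m.
- robot.get_ee_pos(): TCP position.
- robot.get_eef_rot(): TCP orientation.
- robot.get_contact_force(): force on the tool from outside, world axes, zero at the start.
- robot.get_moment(): the same for the moment, N m.
- robot.get_grip_width(): finger opening in m.
- robot.get_gripper_force(): force on a finger pad.
Only numpy, scipy, OpenCV 4.12 (cv2) and the standard library are available. Lean on these libraries where they do the work, as an engineer would, in place of code of your own. Each camera call takes 0.05 s, during which the arm holds its last target. There are 200 camera calls.

## Task

The cheese in the steel hoop has drained: take the weight off it and put the weight back in its own pocket in the weight rack, the one that fits it, fully down. Then push down the palm pad of the stand's spring lever until half the cheese's height stands above the hoop's rim, and keep holding it there so that I can take the cheese round its side; finish while still pressing the lever, do not let it spring back. Do not work the lever before the weight is put away, and leave the other weights, the small mould, the brush and the shaker where they are.

Things in the scene. Friction and masses are not known exactly. Their poses are not given: they have to be found in the camera images.
- weight: The press weight that lies on the cheese: plain steel cylinder 56 mm across with a waisted neck and knob, 68 mm high in all, about 0.85 kg. Treat it as a full 56 mm cylinder over its whole height: take it across its diameter. Origin at the centre of its underside, z up its axis.
- pocket_small: White plastic block 82x82x30 mm with a round blind pocket about 41 mm across and 16 mm deep in its top (empty; for the small weight). Origin at the centre of its underside, which stands 4 mm above the table; pocket on its z axis. The three blocks stand in a row, 84 mm apart, in a low steel tray, in any order.
- pocket_medium: White plastic block 82x82x30 mm like its neighbours, with a round blind pocket about 61 mm across and 16 mm deep: the medium pocket, the own place of the 56 mm weight. Origin at the centre of its underside, 4 mm above the table; the pocket's floor is 14 mm above the origin and its mouth 30 mm above, so the weight's knob end stands 52 mm proud when home.
- pocket_large: White plastic block 82x82x30 mm with a round blind pocket about 70 mm across, in which the large weight stands. Origin at the centre of its underside, 4 mm above the table.
- stand: Demoulding stand, fixed: steel base, square seat 120 mm above the table with a bottomless steel hoop (138 mm outside, 132 inside, 52 high) and in it a white lifting plate, 112 mm across, level with the seat at rest. A sprung hand lever sticks out of its front. Origin on the table under the hoop's axis, z up; -x points to the front, where the lever's palm pad is.
- hoop_rim (a point): Centre of the hoop's upper rim, 172 mm above the table; axes as the stand's.
- cheese: White cheese, flat and round, about 120 mm across and 44 mm high, in the hoop on the lifting plate. Origin at the centre of its underside, z up. At rest its underside is 52 mm below the rim and its top 8 mm below; with half of it out, its underside is 22 mm below the rim.
- palm_pad (a point): Centre of the top face of the lever's palm pad: a black bar with rounded edges, 40 mm along the lever, 110 mm across it, 20 mm thick. At rest 126 mm above the table and 235 mm in front of the hoop's axis. It is pushed straight down; over the whole stroke it sinks about 73 mm and shifts horizontally by less than 15 mm.
- lever (a joint): Hand lever angle, rad: 0 at rest (pad up), grows as the pad is pushed down, stop at 0.48. Pivot 85 mm in front of the hoop's axis, 90 mm above the table; pad 150 mm in front of the pivot. The lifting plate rises 85 mm per rad (30 mm at 0.353). A spring returns the lever when let go; the push at the pad is about 7 N to start, 14 N at 0.35 rad, 17 N at the stop.
- weight_large: Bystander: larger steel weight of the same form, 66 mm across, 80 mm high, standing in the large pocket. Origin at the centre of its underside.
- small_mould: Bystander: white perforated mould 76 mm across, 66 mm high, with the small weight in it. Origin at the centre of its underside.
- weight_small: Bystander: small steel weight 37 mm across, 68 mm high, standing inside the small mould, its knob just above the mould's rim. Origin at the centre of its underside.
- brush: Bystander: wooden rind brush 43x125x38 mm, lying bristles down. Origin at the centre of its underside, long axis y.
- shaker: Bystander: steel salt shaker 66 mm across, 96 mm high. Origin at the centre of its underside.

How it is judged:
On the way:
1. the weight stands fully down in the medium pocket, let go, the lever still at rest (horizontal distance between weight and pocket_medium below 0.005 m and z of weight in the frame of pocket_medium between 0.01 and 0.018 m and angle between weight's own z axis and vertical below 0.06 rad and contact force between the fingers and weight below 0.2 N and value of joint lever below 0.06 rad), for 0.3 s.
At the end, for the whole second after the job is handed in: The weight is upright and fully down in the medium pocket (within 5 mm of its centre). The cheese is level in the hoop, its underside 15 to 29 mm below the rim; the lever is past 0.25 rad and still, and the robot presses on the stand with more than 4 N (horizontal distance between weight and pocket_medium below 0.005 m and z of weight in the frame of pocket_medium between 0.01 and 0.018 m and angle between weight's own z axis and vertical below 0.06 rad and z of cheese in the frame of hoop_rim between -0.029 and -0.015 m and horizontal distance between cheese and hoop_rim below 0.01 m and angle between cheese's own z axis and vertical below 0.1 rad and value of joint lever above 0.25 rad and not (velocity of joint lever above 0.1 rad/s) and velocity of joint lever above -0.1 rad/s and contact force between any of the fingers, the arm and stand above 4 N and linear speed of weight below 0.02 m/s); the arm keeps its last pose, push and grip.
It fails at once if the lever is worked (past 0.1 rad) before the weight stands in its pocket (value of joint lever above 0.1 rad and (horizontal distance between weight and pocket_medium above 0.008 m or z of weight in the frame of pocket_medium above 0.022 m)).
It fails at once if the small mould, its weight, the brush or the shaker is moved by more than 30 mm (distance of any of small_mould, weight_small, brush, shaker from where it was at the start of the episode above 0.03 m).
It also fails if it takes over 51 s, if anything falls off the work surface, if the arm or the gripper's body presses on something with over 40 N, if the wrist force passes 120 N, or if a joint passes its speed limit or range.

## Working session

There is one attempt and no reset: what is moved stays moved. The work goes in short steps, each a Python script; the robot and the scene stay as the last script left them, time stands still between calls to the robot, and variables do not carry over. Pictures are saved under pics/ and viewed, at most 10 in all, crops included, and the job is handed in when it is done.

```bash
mkdir -p pics; cat > h.py <<'E'
import numpy as np, cv2
from plant import robot, workorder, planner, capture
def snap(cam,fn):
    c=capture(cam); cv2.imwrite('pics/'+fn,c['pixels']); np.savez('pics/'+fn+'.npz',**{k:np.array(c[k]) for k in('pixels','K','dist_coeffs','pose')}); return c
def load(fn): return np.load('pics/'+fn+'.npz')
def ray(c,u,v):
    p=cv2.undistortPoints(np.array([[[u,v]]],float),np.array(c['K']),np.array(c['dist_coeffs']))[0,0]
    T=np.array(c['pose']); d=T[:3,:3]@np.array([p[0],-p[1],-1]); return T[:3,3],d
def atz(c,u,v,z):
    o,d=ray(c,u,v); return o+d*(z-o[2])/d[2]
def proj(c,P):
    T=np.array(c['pose']); q=(np.atleast_2d(P)-T[:3,3])@T[:3,:3]; q=q*[1,-1,-1]
    return cv2.projectPoints(q,np.zeros(3),np.zeros(3),np.array(c['K']),np.array(c['dist_coeffs']))[0][:,0]
E
python3 - <<'E'
from h import *
for n in('scene','side','wrist'):
    c=snap(n,n+'0.png'); print(n,np.round(c['pose'],3).tolist())
a=[cv2.imread(f'pics/{n}0.png') for n in('scene','side')]
for n,i in zip(('scene','side'),a): cv2.imwrite(f'pics/{n}0b.png',cv2.resize(i,(800,600),interpolation=cv2.INTER_CUBIC))
print(robot.get_eef_rot(),robot.get_time_s())
E
```

```text
scene [[0.731, 0.372, -0.572, -0.13], [-0.682, 0.391, -0.618, -0.632], [-0.006, 0.842, 0.54, 0.744], [0.0, 0.0, 0.0, 1.0]]
side [[0.978, 0.132, -0.161, 0.401], [-0.208, 0.613, -0.762, -0.541], [-0.002, 0.779, 0.627, 0.645], [0.0, 0.0, 0.0, 1.0]]
wrist [[1.0, -0.001, 0.0, 0.574], [0.001, 0.95, 0.312, 0.08], [-0.001, -0.312, 0.95, 0.374], [0.0, 0.0, 0.0, 1.0]]
[-2.22070734e+00 -2.22063064e+00  1.42686087e-03] 0.15
```

View pics/scene0b.png

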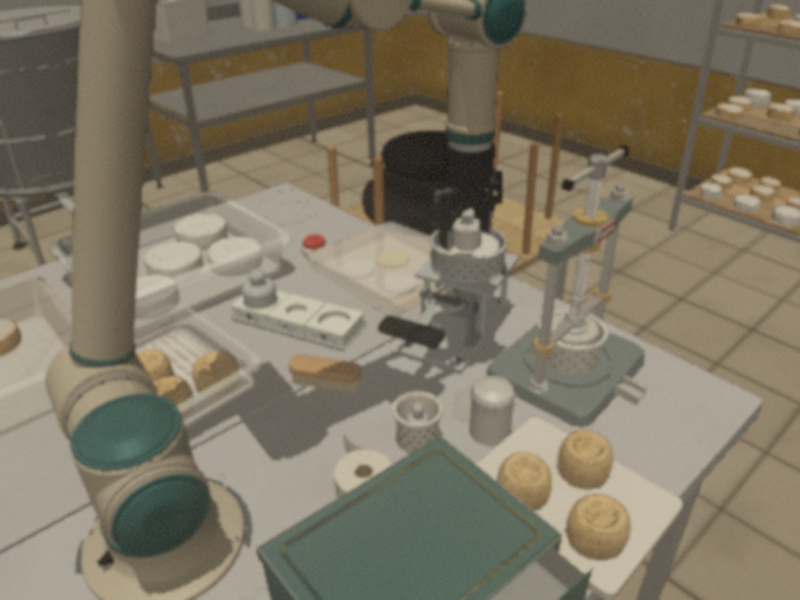

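View pics/side0b.png

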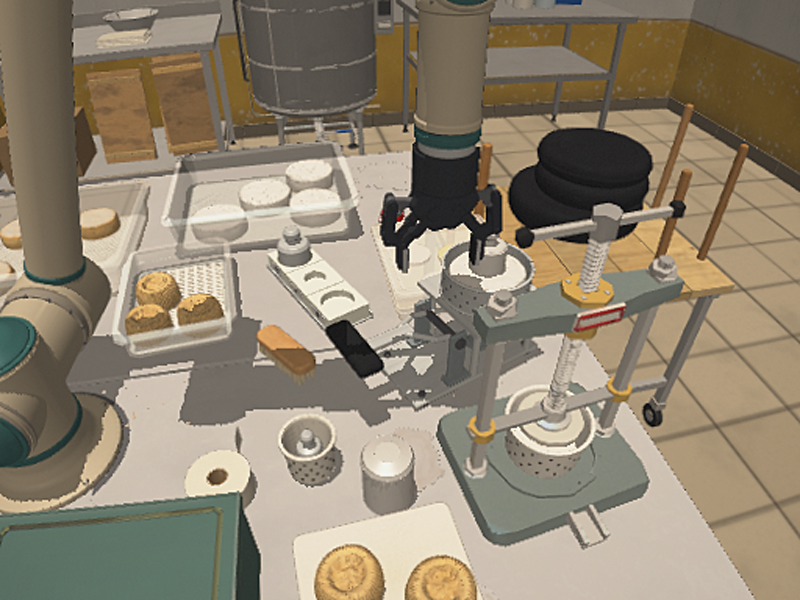

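The pictures show the rack with the large weight at the far end, the small pocket in the middle and the medium pocket at the near end: side (338,300), scene (335,318). The weight is in the hoop at side (488,242), with the black pad at side (355,348). I'll enlarge the crops for accurate readings.

```bash
python3 - <<'E'
import cv2
i=cv2.imread('pics/side0.png')[130:280,160:360]; cv2.imwrite('pics/sc.png',cv2.resize(i,(800,600),interpolation=cv2.INTER_CUBIC))
i=cv2.imread('pics/scene0.png')[120:270,140:340]; cv2.imwrite('pics/cc.png',cv2.resize(i,(800,600),interpolation=cv2.INTER_CUBIC))
E
```

```text
(no output)
```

View pics/sc.png

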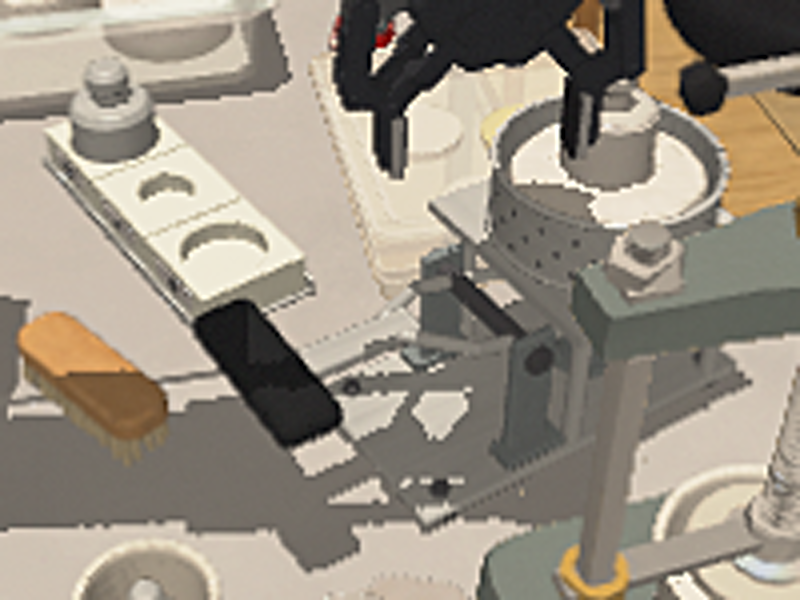

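View pics/cc.png

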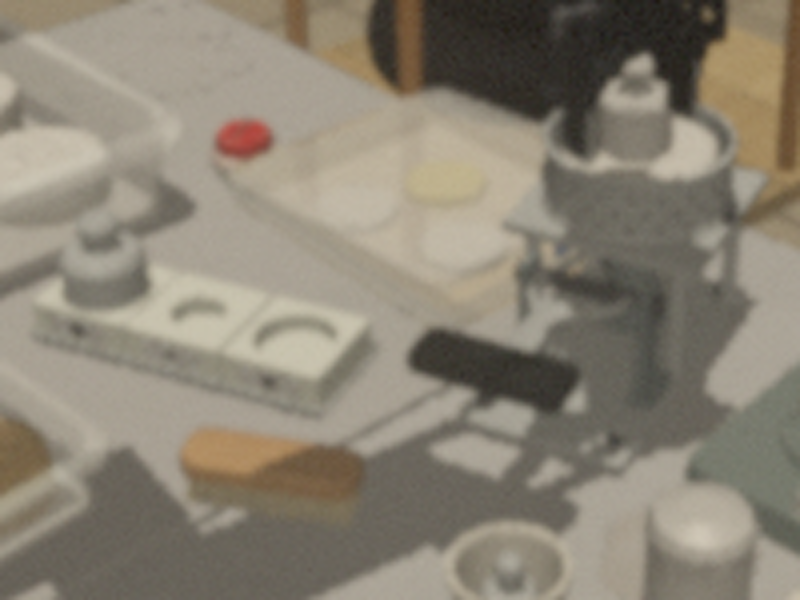

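View pics/wrist0.png

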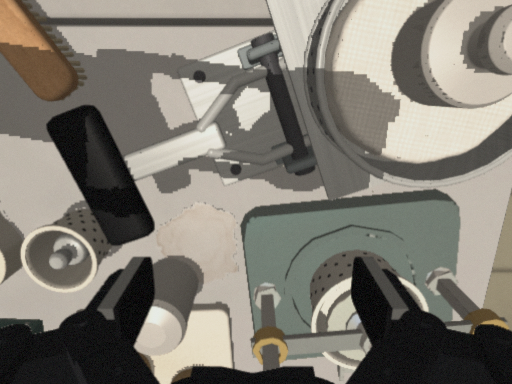

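```bash
python3 - <<'E'
from h import *
S=load('side0.png');C=load('scene0.png');W=load('wrist0.png')
s=lambda x,y:(160+x/4-.4,130+y/4-.4); c=lambda x,y:(140+x/4-.4,120+y/4-.4)
def tri(*obs):
    A=np.zeros((3,3));b=np.zeros(3)
    for cam,p in obs:
        o,d=ray(cam,*p);d/=np.linalg.norm(d);M=np.eye(3)-np.outer(d,d);A+=M;b+=M@o
    return np.linalg.solve(A,b)
r=lambda x:np.round(x,4)
print('med',r(tri((S,s(225,249)),(C,c(296,337)))),r(atz(S,*s(225,249),.034)),r(atz(C,*c(296,337),.034)))
print('pad ',r(tri((S,s(268,370)),(C,c(496,368)))),r(atz(S,*s(268,370),.126)),r(atz(C,*c(496,368),.126)),r(atz(W,101,175,.126)))
print('rim',r(atz(S,*s(613,155),.172)),r(atz(C,*c(640,140),.172)))
print('weight knob',r(atz(C,*c(640,65),.230)),r(atz(W,499,42,.23)),r(atz(S,*s(620,95),.23)))
print('pad ends',r(atz(W,75,112,.126)),r(atz(W,130,240,.126)))
print('shaker',r(atz(S,*np.array((387,450))*.64,.096)),'mould',r(atz(S,*np.array((307,435))*.64,.066)))
print('large knob',r(atz(S,*s(108,70),.098)),r(atz(C,*c(100,225),.098)))
for n,p in dict(nut=(600,212),lh=(525,237),rh=(678,208),fr=(500,302),bk=(665,265)).items(): pass
cam=(C,S)
f=np.array([.64,.64])
for n,a,b in [('screwtop',(597,160),(607,212)),('handleL',(567,184),(525,237)),('handleR',(625,153),(678,208)),('beamL',(557,237),(503,302)),('beamR',(619,190),(664,265))]:
    print(n,r(tri((C,a*f),(S,b*f))))
E
```

```text
med [0.4597 0.2235 0.0306] [0.4594 0.2196 0.034 ] [0.4568 0.2192 0.034 ]
pad  [0.4608 0.0071 0.1157] [ 0.4597 -0.0026  0.126 ] [ 0.4507 -0.0042  0.126 ] [0.4604 0.012  0.126 ]
rim [0.6821 0.0873 0.172 ] [0.6719 0.0815 0.172 ]
weight knob [0.6721 0.0847 0.23  ] [0.6685 0.0938 0.23  ] [0.6713 0.0641 0.23  ]
pad ends [0.4485 0.058  0.126 ] [ 0.4762 -0.0416  0.126 ]
shaker [ 0.4741 -0.1566  0.096 ] mould [ 0.3806 -0.0912  0.066 ]
large knob [0.3949 0.3708 0.098 ] [0.3863 0.3606 0.098 ]
screwtop [ 0.6933 -0.1457  0.3893]
handleL [ 0.6054 -0.1564  0.3795]
handleR [ 0.781  -0.1406  0.3791]
beamL [ 0.5941 -0.1568  0.3027]
beamR [ 0.7913 -0.1369  0.3083]
```

```bash
python3 - <<'E'
from h import *
R=robot.get_eef_rot()
robot.move_ptp([.46,.27,.30],R); robot.pause(.2); a=snap('wrist','w1.png')
robot.move_ptp([.67,.10,.33],R); robot.pause(.2); b=snap('wrist','w2.png')
cv2.imwrite('pics/w12.png',np.vstack([cv2.resize(x['pixels'],(400,300)) for x in(a,b)]))
print(robot.get_time_s(),robot.get_ee_pos())
E
```

```text
2.8667 [0.66919215 0.1013523  0.33057137]
```

View pics/w1.png

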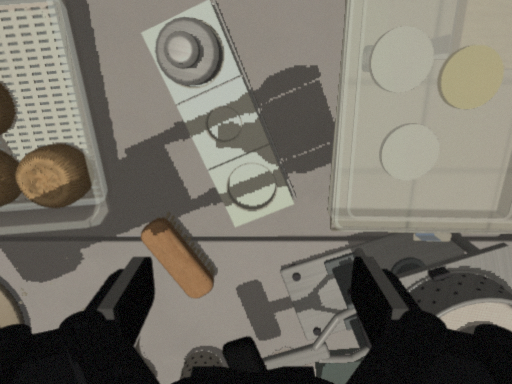

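View pics/w2.png

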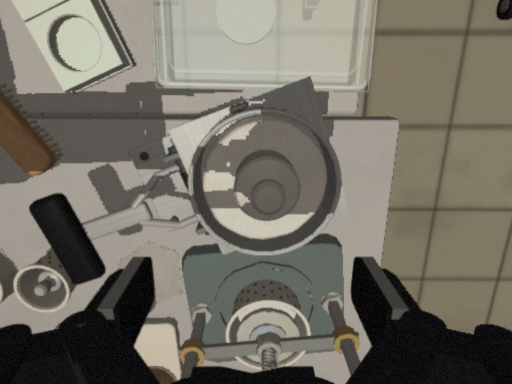

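w1 shows the medium pocket centred at (252,186). w2 shows the hoop rim at (265,180), the weight shoulder at about (266,184), the knob at about (268,196) and the pad at about (68,238).

```bash
python3 - <<'E'
from h import *
A=load('w1.png');B=load('w2.png');r=lambda x:np.round(x,4)
print(A['K'].round(1).tolist(),A['dist_coeffs'])
p=atz(A,252,186.5,.034);print('pocket',r(p),'w2',r(atz(B,76,46,.034)))
print('large top',r(atz(A,181,48,.098)), 'tray edges', [r(atz(A,*q,.034)) for q in((210,172),(267,147),(293,202),(237,227))])
rim=atz(B,265.5,179,.172);print('rim',r(rim)); pad=atz(B,68,238,.126);print('pad',r(pad),np.hypot(*(pad-rim)[:2]))
print('knob',r(atz(B,267.5,197,.230)))
for z in(.195,.2,.205,.21):
    q=[atz(B,*u,z) for u in((234,184),(300,184),(266,150),(266,220))]
    print(z,r((q[0]+q[1])/2),r((q[2]+q[3])/2),np.linalg.norm(q[0]-q[1]),np.linalg.norm(q[2]-q[3]))
# overlays
def circ(P,R): t=np.linspace(0,2*np.pi,60);return np.c_[P[0]+R*np.cos(t),P[1]+R*np.sin(t),np.full(60,P[2])]
b=cv2.resize(B['pixels'][90:270,170:360],None,fx=3,fy=3,interpolation=cv2.INTER_CUBIC)
for P,R,k in((rim,.069,(0,0,255)),(atz(B,266.5,185,.2),.028,(0,255,0))):
    cv2.polylines(b,[((proj(B,circ(P,R))-[170,90])*3+1).astype(int)],True,k)
a=cv2.resize(A['pixels'][135:235,195:305],None,fx=5,fy=5,interpolation=cv2.INTER_CUBIC)
cv2.polylines(a,[((proj(A,circ(p,.0305))-[195,135])*5+2).astype(int)],True,(0,0,255))
o=np.zeros((600,800,3),np.uint8); b=cv2.resize(b,(420,398)); a=cv2.resize(a,(380,345)); o[:398,:420]=b;o[:345,420:]=a
cv2.imwrite('pics/ov.png',o)
E
```

```text
[[343.1, 0.0, 252.4], [0.0, 343.1, 191.9], [0.0, 0.0, 1.0]] [0.00855407 0.         0.         0.         0.        ]
pocket [0.4591 0.2218 0.034 ] w2 [0.4596 0.2181 0.034 ]
large top [0.3935 0.3766 0.098 ] tray edges [array([0.4074, 0.2406, 0.034 ]), array([0.4772, 0.2716, 0.034 ]), array([0.511 , 0.2012, 0.034 ]), array([0.4395, 0.1667, 0.034 ])]
rim [0.6803 0.0951 0.172 ]
pad [0.4631 0.0128 0.126 ] 0.2322945114403012
knob [0.6797 0.0976 0.23  ]
0.195 [0.6807 0.0973 0.195 ] [0.6799 0.0953 0.195 ] 0.05609808906726175 0.062339654913523695
0.2 [0.6805 0.0988 0.2   ] [0.6797 0.0969 0.2   ] 0.055093664735974046 0.061223476675720506
0.205 [0.6803 0.1003 0.205 ] [0.6795 0.0984 0.205 ] 0.054089240404686344 0.06010729843791732
0.21 [0.68   0.1018 0.21  ] [0.6793 0.1    0.21  ] 0.05308481607339854 0.05899112020011411
```

View pics/ov.png

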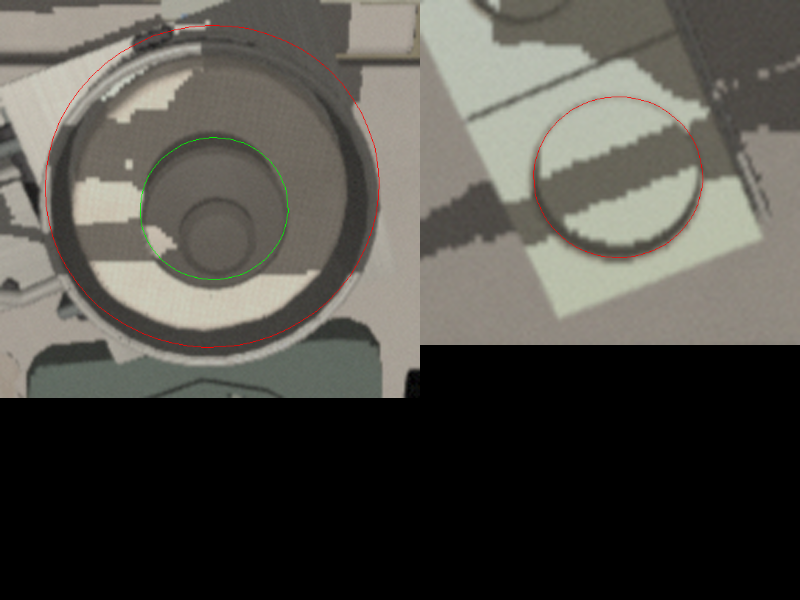

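```bash
python3 - <<'E'
from h import *
snap('side','side2.png');snap('scene','scene2.png')
def circ(P,R,z): t=np.linspace(0,2*np.pi,60);return np.c_[P[0]+R*np.cos(t),P[1]+R*np.sin(t),np.full(60,z)]
o=np.zeros((600,800,3),np.uint8)
W=(.680,.096);H=(.679,.089)
for n,(u,v,w,h),k,(X,Y) in(('w2.png',(180,95,170,165),2.35,(0,0)),('side2.png',(270,130,85,85),4.7,(400,0)),('scene2.png',(262,125,75,40),5,(400,400)),('w2.png',(15,180,100,110),1.8,(0,400))):
    c=load(n); i=cv2.resize(c['pixels'][v:v+h,u:u+w],None,fx=k,fy=k,interpolation=cv2.INTER_CUBIC)
    for P,R,z,col in((H,.069,.172,(0,0,255)),(W,.028,.164,(255,0,0)),(W,.028,.2,(0,255,0)),(W,.001,.232,(0,255,255))):
        cv2.polylines(i,[((proj(c,circ(P,R,z))+.5-[u,v])*k).astype(int)],True,col)
    hh,ww=min(i.shape[0],600-Y),min(i.shape[1],800-X); o[Y:Y+hh,X:X+ww]=i[:hh,:ww]
cv2.imwrite('pics/ov2.png',o)
E
```

```text
(no output)
```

View pics/ov2.png

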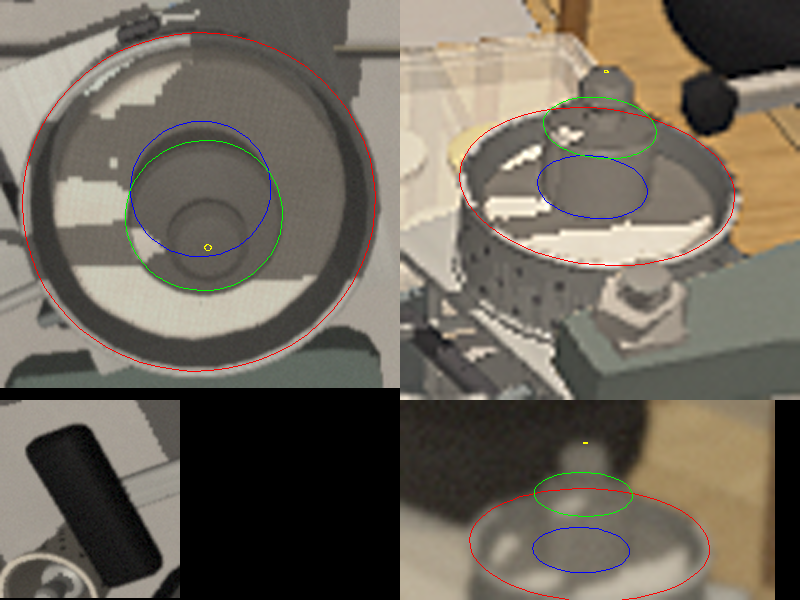

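```bash
python3 - <<'E'
from h import *
robot.move_straight([.680,.097,.26],rate=.15); robot.move_straight([.680,.097,.184],rate=.08)
print(robot.get_contact_force(),robot.get_grip_width())
robot.set_gripper(.04); robot.pause(.2)
print('grip',robot.get_grip_width(),robot.get_gripper_force(),robot.get_ee_pos(),robot.get_contact_force())
robot.move_straight([.680,.097,.32],rate=.12)
print('lift',robot.get_grip_width(),robot.get_gripper_force(),robot.get_contact_force())
snap('wrist','w3.png');snap('side','side3.png')
robot.move_straight([.459,.2205,.30],rate=.2)
robot.move_straight([.459,.2205,.075],rate=.12); robot.pause(.3)
f0=robot.get_contact_force();print(f0,robot.get_ee_pos(),robot.get_grip_width())
snap('wrist','w4.png');snap('side','side4.png');snap('scene','scene4.png')
z=.075
while z>.0365:
    z-=.003; robot.move_straight([.459,.2205,z],rate=.04)
    f=robot.get_contact_force()-f0; print(round(z,4),robot.get_ee_pos().round(4),f.round(1))
    if f[2]>6: break
print(robot.get_moment(),robot.get_time_s())
E
```

```text
[-0.36190774  0.03662388 -0.40499992] 0.08561531925808667
grip 0.05440970839339584 62.75768280029297 [0.68053521 0.09702892 0.18490184] [ 0.41535534 -0.83495374  5.30736903]
lift 0.0550671341106511 64.82362747192383 [-0.44785341 -0.03438825 -7.97774677]
[-0.27418875 -0.20580137 -8.18959749] [0.45910158 0.22054897 0.07520299] 0.054902185543735736
0.072 [0.4587 0.2204 0.0717] [ 0.3 -0.4  0.4]
0.069 [0.4587 0.2204 0.0687] [0.2 0.7 0.2]
0.066 [0.4588 0.2204 0.0657] [-0.  -0.5  1.1]
0.063 [0.4587 0.2204 0.0628] [-0.1  0.4  0.2]
0.06 [0.4588 0.2204 0.0598] [0.6 0.5 0.7]
0.057 [0.4588 0.2204 0.0568] [ 0.1  0.2 -0.2]
0.054 [0.4592 0.2214 0.0552] [-2.2  2.7 11.9]
[0.26496221 0.63362858 0.05530653] 12.3
```

```bash
python3 - <<'E'
from h import *
robot.move_straight([.459,.2205,.062],rate=.05)
def circ(P,R,z): t=np.linspace(0,2*np.pi,60);return np.c_[P[0]+R*np.cos(t),P[1]+R*np.sin(t),np.full(60,z)]
o=np.zeros((600,800,3),np.uint8)
for n,(u,v,w,h),k,(X,Y) in(('w4.png',(195,190,130,150),3,(0,0)),('side4.png',(180,150,80,75),5,(400,0)),('scene4.png',(180,175,80,45),5,(400,375)),('w3.png',(190,230,130,50),3,(0,450))):
    c=load(n); i=cv2.resize(c['pixels'][v:v+h,u:u+w],None,fx=k,fy=k,interpolation=cv2.INTER_CUBIC)
    for P,R,z,col in(((.459,.2205),.0305,.034,(0,0,255)),((.459,.2205),.028,.055,(0,255,0))):
        if n!='w3.png': cv2.polylines(i,[((proj(c,circ(P,R,z))+.5-[u,v])*k).astype(int)],True,col)
    hh,ww=min(i.shape[0],600-Y),min(i.shape[1],800-X); o[Y:Y+hh,X:X+ww]=i[:hh,:ww]
cv2.imwrite('pics/ov3.png',o)
E
```

```text
(no output)
```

View pics/ov3.png

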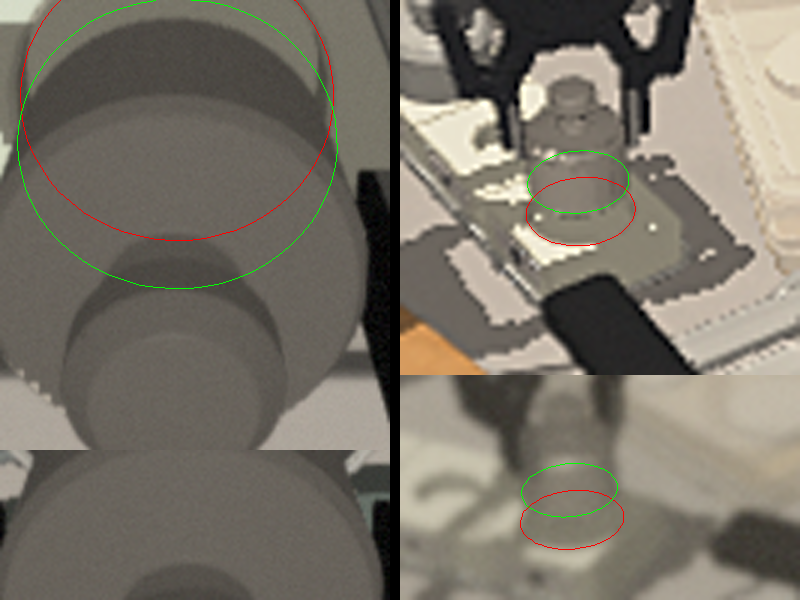

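The weight hangs about 3 mm towards -y of nominal in the grip: its far bottom edge is at row 18 against row 0 predicted. I'll correct by about +3 mm in y and insert with force sensing and a small search.

```bash
cat > ins.py <<'E'
from h import *
f0=robot.get_contact_force();print(f0.round(1))
ok=False
for dx,dy in((0,0),(0,-.0015),(0,.0015),(-.0015,0),(.0015,0),(0,.003)):
    x,y=.4585+dx,.224+dy
    robot.move_straight([x,y,.058],rate=.05); z=.056; hit=False
    while z>.037:
        z-=.002; robot.move_straight([x,y,z],rate=.03)
        f=robot.get_contact_force()-f0
        if f[2]>5: hit=True;break
    p=robot.get_ee_pos();print(dx,dy,round(z,4),p.round(4),f.round(1),robot.get_time_s())
    if z<.045: ok=True;break
print(ok)
E
python3 ins.py
```

```text
[-0.7 -0.5 -7.8]
0 0 0.04 [0.4589 0.224  0.0419] [-1.6 -1.4 15.5] 14.9
True
```

```bash
python3 - <<'E'
from h import *
x,y=robot.get_ee_pos()[:2]
robot.set_gripper(.085); robot.pause(.4)
print(robot.get_ee_pos(),robot.get_contact_force(),robot.get_grip_width())
robot.move_straight([.4585,.224,.13],rate=.12)
f0=robot.get_contact_force(); robot.set_gripper(0.0)
robot.move_straight([.4585,.2215,.096],rate=.1); f0=robot.get_contact_force()
z=.096
while z>.08:
    z-=.002; robot.move_straight([.4585,.2215,z],rate=.03); f=robot.get_contact_force()-f0
    print(round(z,4),robot.get_ee_pos()[2].round(4),f.round(1))
    if f[2]>6: break
robot.move_straight([.4585,.2215,.15],rate=.15)
snap('side','side5.png');snap('scene','scene5.png')
robot.set_gripper(.0)
print(robot.get_time_s())
E
```

```text
[0.45846947 0.22400865 0.03994133] [-0.48906843 -0.18308276 -0.13890831] 0.0848056674985525
0.094 0.0945 [-0.6 -0.4 -0.1]
0.092 0.092 [-0.   0.6 -0.9]
0.09 0.0898 [ 0.4  0.4 -0.4]
0.088 0.0879 [-0.3 -0.6 -1.5]
0.086 0.0861 [ 0.1 -0.  -0.8]
0.084 0.086 [-2.6 -1.  12.6]
20.275
```

The knob is felt at z = 0.086, so the weight is fully down. Now the lever.

```bash
python3 - <<'E'
from h import *
P=[.462,.012]
robot.move_straight(P+[.165],rate=.2); snap('side','side6.png'); robot.move_straight(P+[.134],rate=.1); robot.pause(.1)
f0=robot.get_contact_force(); z=.134
for z in list(np.arange(.130,.0749,-.004))+[.0735]:
    robot.move_straight(P+[z],rate=.05); f=robot.get_contact_force()-f0
    print(round(z,4),robot.get_ee_pos().round(4),f.round(1))
robot.pause(.3); print(robot.get_ee_pos().round(4),(robot.get_contact_force()-f0).round(1),robot.get_qvel().round(3),robot.get_time_s())
snap('side','side7.png');snap('scene','scene7.png')
# cheese motion: compare patch, tracked vertically, side view
H=np.array([.679,.089]);a=load('side6.png');b=load('side7.png')
g=lambda c:cv2.cvtColor(c['pixels'],cv2.COLOR_BGR2GRAY).astype(int)
for n in(a,b):
    row=[int(v) for v in g(n)[130:185,298]]; print(row)
for h in(.164,.172,.194): print(h,proj(a,[[.679,.089-.06,h],[.679,.089+.06,h]]).round(1).tolist())
E
```

```text
0.13 [0.462  0.012  0.1301] [ 0.1 -1.3 -1.2]
0.126 [0.4625 0.0119 0.1262] [ 1.7 -1.4  1.4]
0.122 [0.4618 0.0116 0.1225] [-0.5 -0.8  6.7]
0.118 [0.461  0.0114 0.1184] [-2.5 -3.4  7.7]
0.114 [0.4604 0.0111 0.1143] [-3.8 -4.1  8.9]
0.11 [0.4599 0.011  0.1103] [-4.3 -3.5  9.1]
0.106 [0.4595 0.0109 0.1062] [-5.1 -4.6  9.6]
0.102 [0.4592 0.0107 0.1022] [-5.5 -4.9 10.6]
0.098 [0.4589 0.0106 0.0982] [-6.9 -5.  11. ]
0.094 [0.4588 0.0106 0.0942] [-5.9 -6.2 10.7]
0.09 [0.4587 0.0106 0.0903] [-7.4 -5.5 11.4]
0.086 [0.4588 0.0106 0.0863] [-5.8 -5.5 11.6]
0.082 [0.4589 0.0107 0.0824] [-6.8 -4.9 12.6]
0.078 [0.4591 0.0107 0.0785] [-6.6 -5.3 13.1]
0.0735 [0.4595 0.0108 0.0741] [-5.8 -5.1 13.1]
[0.4595 0.0108 0.0743] [-6.8 -4.4 13.2] [ 0.     0.001  0.     0.001 -0.001 -0.002] 26.1333
[162, 164, 168, 159, 191, 192, 196, 164, 187, 216, 189, 205, 202, 201, 199, 199, 197, 217, 218, 218, 218, 218, 216, 222, 211, 91, 105, 110, 113, 105, 105, 255, 237, 229, 224, 225, 228, 228, 230, 232, 230, 225, 226, 226, 229, 227, 228, 227, 227, 227, 205, 227, 216, 217, 105]
[162, 164, 168, 158, 192, 192, 196, 164, 187, 215, 191, 204, 203, 201, 200, 198, 197, 217, 217, 218, 217, 232, 230, 225, 223, 225, 228, 229, 232, 230, 227, 228, 226, 229, 228, 228, 228, 226, 226, 228, 223, 226, 209, 176, 175, 170, 169, 161, 149, 147, 144, 138, 146, 229, 108]
0.164 [[320.0, 186.0], [302.9, 157.3]]
0.172 [[320.4, 183.2], [303.2, 154.6]]
0.194 [[321.6, 175.2], [304.0, 147.1]]
```

```bash
python3 -c "
from plant import robot, workorder, planner, capture
print(workorder.sign_off())"
```

```text
the job is handed in; nothing more can be done
None
```

I handed the job in at about 26 s with the weight fully down in the medium pocket (its knob was felt at 86 mm, as expected) and the arm still pressing the lever at about 13 N; the side camera puts the cheese's rise at about 29 mm, so roughly half stands above the rim, but no verdict came back.

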